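# Lock the sample carousel for moving

### The job

The titrator's sample carousel is about to be moved to another bench, so lock it: turn the carousel until the slot in its rim faces the steel locking bar, then push the bar by its round head all the way home into the slot. Nothing needs to be gripped: leave every beaker seated in its hole and leave the other things on the bench and in the drip tray where they stand.

Things in the scene. Friction and masses are not known exactly. Their poses are not given: they have to be found in the camera images.
- sampler: The fixed stand of the carousel: a black drip tray (360 x 450 mm, 16 mm high rim) with a white drum in it. Origin: on the carousel's vertical turning axis, at bench height. Its own +y axis points from there along the locking bar, which slides in an aluminium guide on a white pedestal, 36 mm wide, 156 to 190 mm from the axis, top 96 mm above the bench.
- carousel (a joint): Angle of the carousel, rad, growing counter-clockwise from above; a whole turn (0 or 6.283) means that the slot faces the bar. It turns without stops and stays where it is left (drag about 0.12 N m; pushed fast, it coasts a little). A white disc 270 mm across, 10 mm thick, top 90 mm above the bench, eight 47 mm through holes on a circle of 88 mm radius; five hold lidded beakers, three are empty.
- slot (a point): Middle of the mouth of the only slot in the carousel's rim: on the rim, 135 mm from the axis, half-way up the disc (85 mm above the bench). The slot is 20 mm wide and 22 mm deep towards the axis, its mouth flared to 34 mm.
- gate (a point): Fixed point of the stand, 135 mm from the axis on the locking bar's line, 85 mm above the bench: the slot faces the bar when slot is here. It is good to come within about 5 mm (0.04 rad): the bar's tapered nose and the slot's flared mouth draw the carousel straight.
- lockbar (a joint): How far the locking bar has been pushed towards the axis, m: 0 drawn back (as it starts), 0.030 fully home against its stop. It slides with about 2 N of friction and stays where it is left. Against the plain rim it goes only 0.008.
- bar_nose (a point): Tip of the bar's nose, 85 mm above the bench, 143 mm from the axis when drawn back. The bar is flat steel 16 mm wide and 11 mm thick, the nose tapered to 8 mm.
- bar_head (a point): Centre of the outer face of the round grey head on the bar's outer end, 85 mm above the bench, 235 mm from the axis when drawn back and 205 mm when home. The head is 36 mm across and 16 mm thick; push on this face, level, towards the axis. Beyond and below the face there is free space down to the tray's floor (4 mm above the bench).
- hole_a (a point): Centre of an empty hole of the carousel, at the level of the disc's top (90 mm above the bench). The hole is 47 mm wide and open for 60 mm below the disc: a fingertip put into it can drag the carousel round.
- hole_b (a point): Centre of another empty hole, as hole_a.
- hole_c (a point): Centre of the third empty hole, as hole_a.
- beaker1 (a joint): How far this lidded beaker has been lifted from its seat in the carousel, m; 0 is seated. The beakers' grey lids are 53 mm across and stand 12 mm above the disc.
- beaker2 (a joint): As beaker1, another beaker in the carousel.
- beaker3 (a joint): As beaker1, another beaker in the carousel.
- beaker4 (a joint): As beaker1, another beaker in the carousel.
- beaker5 (a joint): As beaker1, another beaker in the carousel.
- spare_beaker: Loose lidded beaker standing in the drip tray, 53 mm across, 72 mm high; origin under its foot. Leave alone.
- spare_beaker2: A second loose lidded beaker standing in the drip tray, same size. Leave alone.
- dropper: Small amber bottle standing in the drip tray, 34 mm across, 75 mm high; origin under its foot. Leave alone.
- reagent_jar: White jar on the bench, 64 mm across, 100 mm high; origin under its foot. Leave alone.
- tip_rack: Box of pipette tips on the bench, 118 x 83 x 63 mm; origin under its centre. Leave alone.
- pipette: Pipette lying on the bench, 265 mm long, 24 mm high; origin under its middle. Leave alone.

How it is judged:
By the outcome, as a careful person would: the job done as asked, in the order asked, and still so for the second after the job is handed in, with the robot touching nothing.
It also fails if it takes over 58 s, if anything falls off the work surface, if the arm or the gripper's body presses on something with over 40 N, if the wrist force passes 120 N, or if a joint passes its speed limit or range.

### The arm

A 7-joint arm with a two-finger parallel gripper is mounted at the origin on the work surface. World frame = base frame: x ahead of the robot, y to its left, z up, the work surface at z = 0. Lengths are in m, angles in rad, forces in N, time in s.
With the tool pointing down it reaches from about 0.4 to 0.85 m from the base axis. Payload 4.5 kg.
Tool frame: the origin (TCP) lies midway between the tips of the shut fingers; the grasp point (between the pads) lies 19 mm behind it; z points along the fingers, y is the direction in which the jaws open and shut (so a half turn about z gives the same grasp; the last joint's range is limited). The gripper opens to 88 mm and grips with 3 to 60 N. Pads are 18 mm wide; open, the fingers measure 123 mm over their backs; the gripper's body (75 mm by 187 mm) begins 45 mm behind the grasp point.
Start: joints at [0.034, 0.689, -0.195, 1.565, 0.157, 0.902, -0.215], TCP at [0.625, 0, 0.239] pointing down, gripper open.
Joint ranges: [-3.01, 3.01], [-0.46, 2.08], [-1.47, 1.51], [0.13, 2.56], [-1, 4.14], [0.04, 2.09], [-2.66, 2.66]. Speed limits (rad/s): [2.57, 2.57, 3.14, 3.14, 3.14, 3.14, 3.14].

### API

Orientations are given as a rotation vector (axis times angle).
In Python, from station import arm gives the robot as it stands. The module is installed in compiled form; this text tells all that it offers.
- The arm moves only by the tool send_rows, never from a script. Its argument "series" is text: rows parted by semicolons, each of 7 numbers parted by spaces: the turn, a rotation vector about the world's x, y, z normalised to -1 to 1, where 1 is 6 degrees, then the shift along the world's x, y, z normalised to -1 to 1, where 1 is 30 mm, then the opening, from -1 (shut) to 1 (fully open). A call has 1 to 12 rows; each row shifts and turns the commanded pose from where the row before left it; what a row does not reach is not made up. A row lasts 1/12 s, in which the tool goes at most 41.7 mm and 7.16 degrees, less where a joint would pass 70% of its speed; a pose out of reach is approached as far as the arm can. A call with a number of a shift or a turn outside -1 to 1 is refused whole. A call with a gripper value outside its range is refused whole. The fingers move at their own pace and stop on an object; "squeeze" is the grip in N (left out, the last holds). Time passes only in rows, so rows that do not move let the fingers close. It gives the time, the measured TCP pose, the force and the opening at its end, in the units of the state.
- arm.state(): the state, without advancing time (a new reading comes with each control period).
- arm.get_image(name): name is "scene" or "side" or "wrist"; returns the picture (420x560x3 uint8, red, green, blue); there is no depth.
- arm.calibration(name): a dict with "fov_y" (degrees; the focal length in pixels is half the picture's height over the tangent of half this angle, whatever the lens; pixels are square), "cx", "cy" (the principal point, pixels), "extrinsics" (4x4, takes a point from camera to world coordinates). Camera axes: x right, y down, z forward; pixel columns grow to the right and rows downward; lengths in m; the calibration is good to about 2 mm. A picture is of the moment at which its call begins: read the wrist's pose just before it. calibration takes no time and is no camera call; for the wrist camera it gives the pose at the moment of the call.
- arm.close_job(): hands the job in, once; it reports no verdict.
The state is a dict: "time_s": time; "joint_pos": joint angles; "qvel": joint speeds; "joint_efforts": joint torques, N m; "position": TCP position; "orientation": TCP orientation; "force": force on the tool from outside, world axes, zero at the start; "torque": the same for the moment, N m; "gripper_width": opening from 0.0 (shut) to 1.0 (fully open).
Only numpy, scipy, OpenCV 4.12 (cv2) and the standard library are available. Lean on these libraries where they do the work, as an engineer would, in place of code of your own. Each camera call takes 0.05 s, during which the arm holds its last target. There are 200 camera calls.

## Working session

There is one attempt and no reset: what is moved stays moved. The work goes in short steps, Python scripts to look and compute and a tool call to move; the robot and the scene stay as the last step left them, time stands still between calls to the robot, and variables do not carry over. Pictures are saved under pics/ and viewed, about 8 in all and at most 12, crops included, and the job is handed in when it is done.

Besides the shell and the picture viewer there is one more tool, called after "Request:" as name(argument=value, ...) on one line, values as JSON. send_rows: Moves the arm, as the interface text tells. Scaled input: -1 to 1 covers 30 mm each way for a shift and 6 degrees each way for a turn. Its arguments: {"type":"object","properties":{"series":{"type":"string"},"squeeze":{"type":"number"}},"required":["series"]}

```bash
mkdir -p pics; python3 - <<'E'
from station import arm
import cv2,numpy as np
for n in ["scene","side","wrist"]:
    c=arm.calibration(n); im=arm.get_image(n)
    cv2.imwrite(f"pics/{n}0.png",im[:,:,::-1]); print(n,c["fov_y"],c["cx"],c["cy"],np.round(c["extrinsics"],3).tolist())
print(arm.state())
E
```

```text
scene 50.646078340931375 284.4365278002471 217.60490564642464 [[-0.36, 0.736, -0.574, 1.231], [0.933, 0.295, -0.207, 0.225], [0.017, -0.61, -0.792, 0.998], [0.0, 0.0, 0.0, 1.0]]
side 54.30342658748154 275.14080907391576 205.4422037586842 [[-0.958, -0.163, 0.235, 0.296], [-0.285, 0.471, -0.835, 0.859], [0.025, -0.867, -0.497, 0.596], [0.0, 0.0, 0.0, 1.0]]
wrist 67.78476836322042 278.9398557231092 207.82623315955283 [[1.0, 0.0, -0.001, 0.623], [-0.0, -0.966, -0.258, 0.066], [-0.001, 0.258, -0.966, 0.385], [0.0, 0.0, 0.0, 1.0]]
{'time_s': 0.15, 'joint_pos': array([ 0.03380624,  0.68975908, -0.19450564,  1.56608889,  0.15729576,
        0.90251227, -0.21508334]), 'qvel': array([-0.0002756 , -0.00140376, -0.0012138 , -0.00200251, -0.00118369,
        0.0001508 ,  0.00098061]), 'joint_efforts': array([-1.46674727e-03, -5.27863634e+01, -1.26819178e+00, -1.53587687e+01,
       -5.24473807e-02,  3.92338901e-03,  1.12435155e-04]), 'position': array([ 6.24522992e-01, -5.15322462e-05,  2.38118169e-01]), 'orientation': array([-2.22075159e+00, -2.22087230e+00,  1.65699894e-03]), 'force': array([0.29374611, 0.1526349 , 0.59651322]), 'torque': array([0.0125791 , 0.00227114, 0.00160393]), 'gripper_width': 0.9987490860684111}
```

View pics/scene0.png

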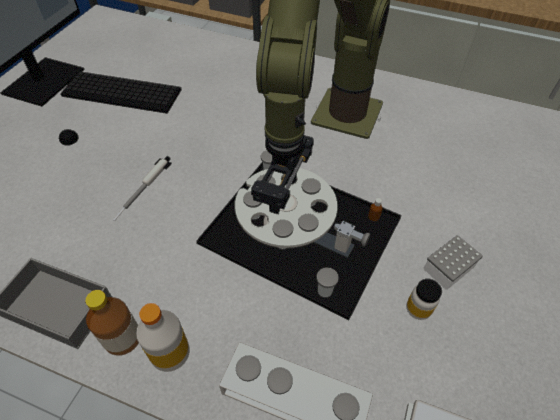

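View pics/side0.png

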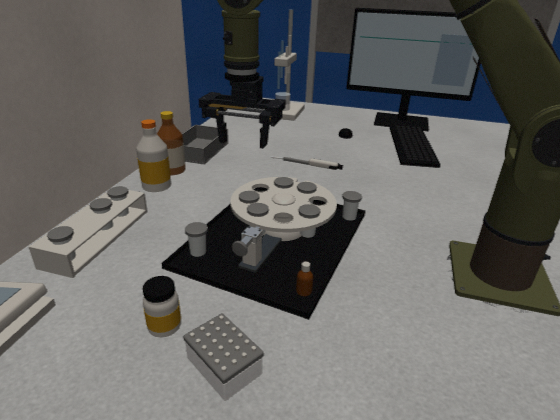

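View pics/wrist0.png

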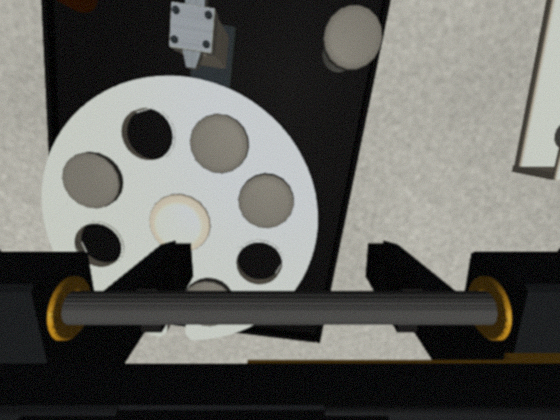

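The wrist view shows the disc centred near (180,210), the bar guide at (192,28), and empty holes at (147,133), (98,243) and (259,262). The slot isn't visible: the upper rim is plain and the fingers hide the rest. In the side view the disc centre is near (284,198) and the bar head near (240,247).

```bash
cat > h.py <<'E'
import numpy as np,cv2
from station import arm
def K(c):
    f=210/np.tan(np.radians(c["fov_y"]/2)); return np.array([[f,0,c["cx"]],[0,f,c["cy"]],[0,0,1]])
def P(c): return K(c)@np.linalg.inv(c["extrinsics"])[:3]
def back(c,uv,z):
    E=np.array(c["extrinsics"]); d=E[:3,:3]@np.linalg.inv(K(c))@[*uv,1]; return E[:3,3]+d*(z-E[2,3])/d[2]
def tri(c1,u1,c2,u2):
    X=cv2.triangulatePoints(P(c1),P(c2),np.float64(u1).reshape(2,1),np.float64(u2).reshape(2,1))[:,0]; return X[:3]/X[3]
def rect(im,c,z,x0,x1,y0,y1,s=1000):
    # top-down map: column=x, row=y downwards from y1
    A=np.array([[1/s,0,x0],[0,-1/s,y1],[0,0,z],[0,0,1]]); H=P(c)@A
    return cv2.warpPerspective(im,np.linalg.inv(H),(int((x1-x0)*s),int((y1-y0)*s)))
E
python3 - <<'E'
from h import *
w=arm.calibration("wrist"); s=arm.calibration("side"); sc=arm.calibration("scene")
for n,p,z in [("hA",(147,133),.09),("hB",(98,243),.09),("hC",(259,262),.09),("l1",(219,142),.102),("l2",(92,180),.102),("l3",(266,200),.102),("hub",(180,222),.1),("guide",(192,28),.1)]:
    print(n,back(w,p,z).round(4))
print("hub",tri(w,(180,222),s,(284,198)))
# rim points fit
pts=np.array([back(w,p,.09)[:2] for p in [(172,75),(42,195),(318,210),(75,120),(280,125)]])
A=np.c_[2*pts,np.ones(len(pts))]; q=np.linalg.lstsq(A,(pts**2).sum(1),rcond=None)[0]; print(q[:2],np.sqrt(q[2]+q[0]**2+q[1]**2))
ims=[rect(cv2.imread(f"pics/{n}0.png"),c,.09,.38,.78,-.25,.3) for n,c in (("wrist",w),("side",s))]
cv2.imwrite("pics/r0.png",np.hstack(ims))
E
```

```text
hA [0.5018 0.0583 0.09  ]
hB [ 0.4407 -0.0495  0.09  ]
hC [ 0.6025 -0.0702  0.09  ]
l1 [0.5698 0.0509 0.102 ]
l2 [0.4518 0.0168 0.102 ]
l3 [ 0.6109 -0.002   0.102 ]
hub [ 0.5285 -0.0241  0.1   ]
guide [0.5519 0.1421 0.1   ]
hub [ 0.52410793 -0.02758553  0.09358033]
[ 0.52705173 -0.02859706] 0.1350747370371109
```

View pics/r0.png

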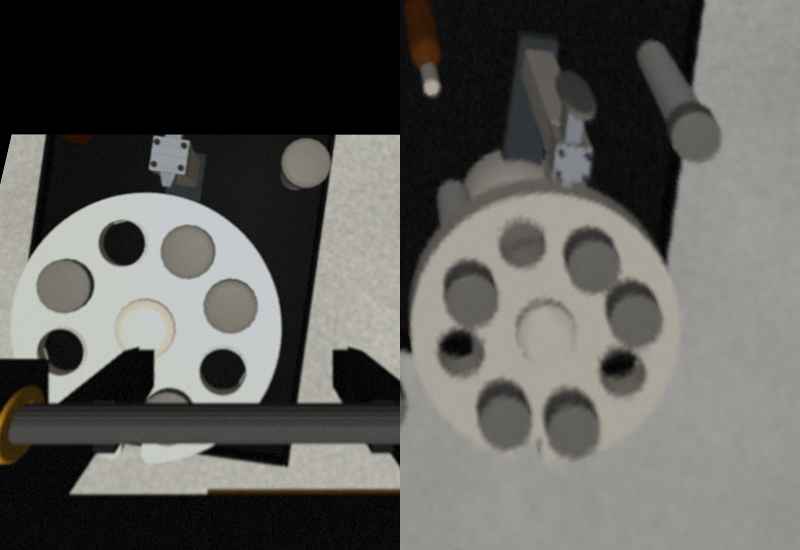

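The side view shows the slot at rectified (540,448), about 264° as seen from the axis at (0.527,-0.029). That is midway between two lids. The bar lies at about 81.7°, so the carousel needs about +178°. Hole C lies at 331° and agrees between both views on the z=0.09 plane. I'll shut the fingers and go above it.

Request:
send_rows(series="0 0 0 -0.085 -0.295 -0.45 -1;0 0 0 -0.085 -0.295 -0.45 -1;0 0 0 -0.085 -0.295 -0.45 -1;0 0 0 -0.085 -0.295 -0.45 -1;0 0 0 -0.085 -0.295 -0.45 -1;0 0 0 -0.085 -0.295 -0.45 -1;0 0 0 -0.085 -0.295 -0.45 -1;0 0 0 -0.085 -0.295 -0.45 -1;0 0 0 0 0 0 -1;0 0 0 0 0 0 -1;0 0 0 0 0 0 -1")

```text
time_s: 1.07
position: [0.6053, -0.0699, 0.1313]
orientation: [2.221, 2.222, 0.002]
force: [0.1, 0.1, 0.5]
gripper_width: 0.189
```

Request:
send_rows(series="0 0 0 0 0 0 -1;0 0 0 0 0 0 -1;0 0 0 0 0 0 -1;0 0 0 -0.04 -0.04 0 -1;0 0 0 0 0 0 -1")

```text
time_s: 1.48
position: [0.6033, -0.0721, 0.131]
orientation: [2.221, 2.221, -0.0]
force: [0.2, 0.6, -0.0]
gripper_width: 0.008
```

```bash
python3 - <<'E'
from h import *
s=arm.get_image("side"); k=arm.get_image("scene")
a=cv2.resize(s[150:290,210:350],(400,400)); b=cv2.resize(k[150:290,220:360],(400,400))
cv2.imwrite("pics/c1.png",np.hstack([a,b])[:,:,::-1]); st=arm.state(); print(st["position"],st["gripper_width"])
E
```

```text
[ 0.60338138 -0.07210888  0.1308704 ] 0.006731684581981659
```

View pics/c1.png

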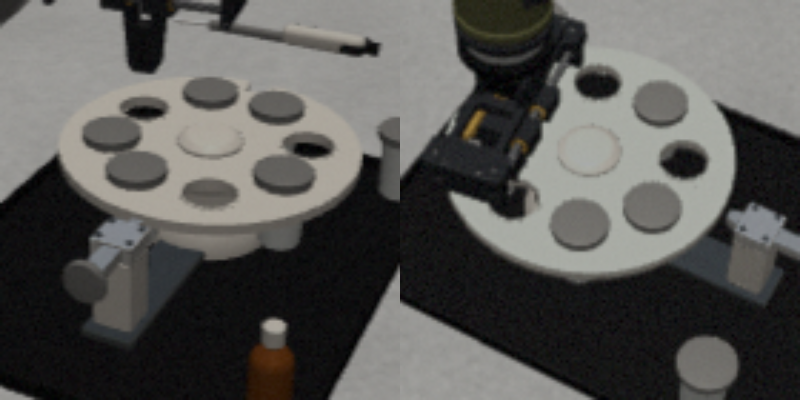

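The finger (left, 145,70) is straight above hole C (145,107), and the slot notch shows at (248,85). Descending gently.

Request:
send_rows(series="0 0 0 0.02 0.03 -0.3 -1;0 0 0 0 0 -0.3 -1;0 0 0 0 0 -0.3 -1;0 0 0 0 0 -0.3 -1;0 0 0 0 0 -0.3 -1;0 0 0 0 0 -0.3 -1;0 0 0 0 0 -0.3 -1;0 0 0 0 0 0 -1")

```text
time_s: 2.25
position: [0.6026, -0.071, 0.0655]
orientation: [-2.219, -2.22, 0.004]
force: [0.9, -0.4, -0.3]
gripper_width: 0.007
```

```bash
python3 - <<'E'
import numpy as np
# finger leads 331 -> 331+183 deg about axis, 37 steps ~5deg, radius 88
th=np.radians(331.2+np.linspace(0,180,37)); p=.088*np.c_[np.cos(th),np.sin(th)]
d=np.diff(p,axis=0)/.03
for i in range(0,36,12): print(";".join(f"0 0 0 {a:.2f} {b:.2f} 0 -1" for a,b in d[i:i+12]), (p[min(i+12,36)]+[.527,-.0286]).round(4))
E
```

```text
0 0 0 0.11 0.23 0 -1;0 0 0 0.09 0.24 0 -1;0 0 0 0.07 0.25 0 -1;0 0 0 0.05 0.25 0 -1;0 0 0 0.03 0.25 0 -1;0 0 0 0.01 0.26 0 -1;0 0 0 -0.02 0.26 0 -1;0 0 0 -0.04 0.25 0 -1;0 0 0 -0.06 0.25 0 -1;0 0 0 -0.08 0.24 0 -1;0 0 0 -0.10 0.23 0 -1;0 0 0 -0.12 0.22 0 -1 [0.6023 0.017 ]
0 0 0 -0.14 0.21 0 -1;0 0 0 -0.16 0.20 0 -1;0 0 0 -0.18 0.19 0 -1;0 0 0 -0.19 0.17 0 -1;0 0 0 -0.21 0.15 0 -1;0 0 0 -0.22 0.13 0 -1;0 0 0 -0.23 0.11 0 -1;0 0 0 -0.24 0.09 0 -1;0 0 0 -0.25 0.07 0 -1;0 0 0 -0.25 0.05 0 -1;0 0 0 -0.25 0.03 0 -1;0 0 0 -0.26 0.01 0 -1 [0.5252 0.0594]
0 0 0 -0.26 -0.02 0 -1;0 0 0 -0.25 -0.04 0 -1;0 0 0 -0.25 -0.06 0 -1;0 0 0 -0.24 -0.08 0 -1;0 0 0 -0.23 -0.10 0 -1;0 0 0 -0.22 -0.12 0 -1;0 0 0 -0.21 -0.14 0 -1;0 0 0 -0.20 -0.16 0 -1;0 0 0 -0.19 -0.18 0 -1;0 0 0 -0.17 -0.19 0 -1;0 0 0 -0.15 -0.21 0 -1;0 0 0 -0.13 -0.22 0 -1 [0.4499 0.0138]
```

In the hole with no contact. Dragging counter-clockwise.

Request:
send_rows(series="0 0 0 0.13 0.23 0 -1;0 0 0 0.10 0.24 0 -1;0 0 0 0.07 0.25 0 -1;0 0 0 0.05 0.25 0 -1;0 0 0 0.03 0.25 0 -1;0 0 0 0.01 0.26 0 -1;0 0 0 -0.02 0.26 0 -1;0 0 0 -0.04 0.25 0 -1;0 0 0 -0.06 0.25 0 -1;0 0 0 -0.08 0.24 0 -1;0 0 0 -0.10 0.23 0 -1;0 0 0 -0.12 0.22 0 -1")

```text
time_s: 3.25
position: [0.6037, 0.0178, 0.0681]
orientation: [2.22, 2.221, 0.003]
force: [-0.2, -3.0, 0.6]
gripper_width: 0.004
```

Request:
send_rows(series="0 0 0 -0.14 0.21 0 -1;0 0 0 -0.16 0.20 0 -1;0 0 0 -0.18 0.19 0 -1;0 0 0 -0.19 0.17 0 -1;0 0 0 -0.21 0.15 0 -1;0 0 0 -0.22 0.13 0 -1;0 0 0 -0.23 0.11 0 -1;0 0 0 -0.24 0.09 0 -1;0 0 0 -0.25 0.07 0 -1;0 0 0 -0.25 0.05 0 -1;0 0 0 -0.25 0.03 0 -1;0 0 0 -0.26 0.01 0 -1")

```text
time_s: 4.25
position: [0.5257, 0.0604, 0.0679]
orientation: [2.22, 2.222, 0.004]
force: [2.6, -0.1, 0.5]
gripper_width: 0.002
```

Request:
send_rows(series="0 0 0 -0.26 -0.02 0 -1;0 0 0 -0.25 -0.04 0 -1;0 0 0 -0.25 -0.06 0 -1;0 0 0 -0.24 -0.08 0 -1;0 0 0 -0.23 -0.10 0 -1;0 0 0 -0.22 -0.12 0 -1;0 0 0 -0.21 -0.14 0 -1;0 0 0 -0.20 -0.16 0 -1;0 0 0 -0.19 -0.18 0 -1;0 0 0 -0.09 -0.10 0 -1;0 0 0 -0.05 -0.06 0 -1;0 0 0 0 0 0 -1")

```text
time_s: 5.25
position: [0.4586, 0.0267, 0.0676]
orientation: [-2.221, -2.22, 0.003]
force: [-0.4, 0.1, -0.1]
gripper_width: 0.005
```

```bash
python3 - <<'E'
from h import *
ims=[]
for n in ("wrist","side"):
    c=arm.calibration(n); im=arm.get_image(n)[:,:,::-1]; cv2.imwrite(f"pics/{n}2.png",im)
    ims.append(rect(im,c,.09,.38,.68,-.18,.22,1300))
cv2.imwrite("pics/r2.png",np.hstack(ims)); print(arm.state()["position"],arm.state()["force"])
E
```

```text
[0.4590322  0.02728209 0.06755241] [0.29543588 0.09895571 0.13365006]
```

View pics/r2.png

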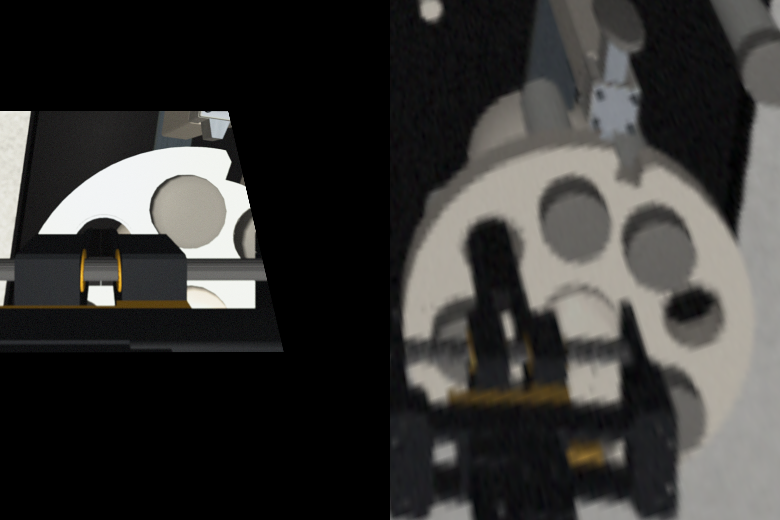

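The side view shows the slot's inner end at (628,180), about 71° from the axis; the free hole at (693,317) implies the same. The bar is at about 81.7°, so it needs about +11° more, done slowly.

Request:
send_rows(series="0 0 0 -0.05 -0.06 0 -1;0 0 0 -0.05 -0.06 0 -1;0 0 0 -0.05 -0.06 0 -1;0 0 0 -0.04 -0.06 0 -1;0 0 0 -0.04 -0.06 0 -1;0 0 0 -0.04 -0.06 0 -1;0 0 0 -0.04 -0.06 0 -1;0 0 0 -0.03 -0.06 0 -1;0 0 0 0 0 0 -1;0 0 0 0 0 0 -1")

```text
time_s: 6.18
position: [0.4489, 0.0126, 0.0677]
orientation: [-2.221, -2.221, 0.002]
force: [1.0, 0.5, -0.2]
gripper_width: 0.003
```

```bash
python3 - <<'E'
from h import *
c=arm.calibration("side"); im=arm.get_image("side")[:,:,::-1]
a=rect(im,c,.09,.38,.68,-.18,.24,1300)
b=rect(im,c,.09,.50,.62,.04,.24,2730)
cv2.imwrite("pics/r3.png",np.hstack([a,b])); print(arm.state()["position"],arm.state()["force"])
E
```

```text
[0.44888107 0.01262786 0.06765336] [-0.48369186 -0.76496784  0.36661082]
```

View pics/r3.png

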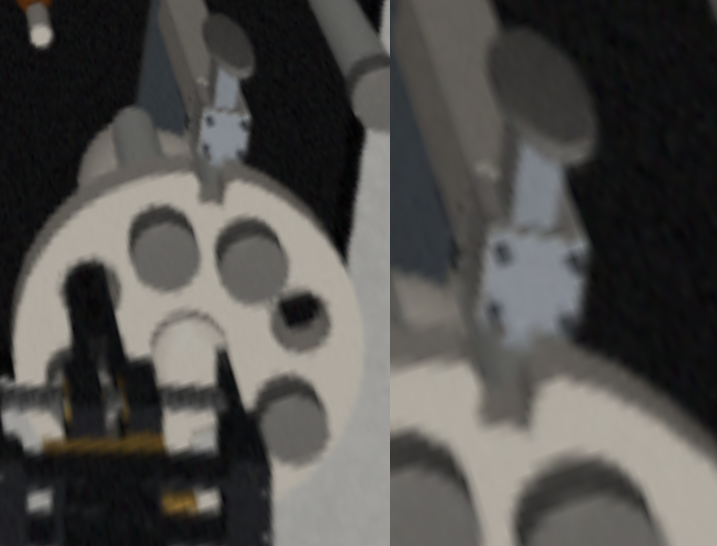

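The slot's inner end at (507,415) lies at about 82.3° and the guide centre (535,285) at about 82°, so they line up within tolerance. I'll withdraw and move beyond the head (face at about (0.560,0.204)).

Request:
send_rows(series="0 0 0 0.02 0.03 0.2 -1;0 0 0 0.02 0.03 0.4 -1;0 0 0 0 0 0.6 -1;0 0 0 0 0 0.6 -1;0 0 0 0 0 0.6 -1;0 0 0 0 0 0.6 -1;0 0 0 0.31 0.65 0 -1;0 0 0 0.31 0.65 0 -1;0 0 0 0.31 0.65 0 -1;0 0 0 0.31 0.65 0 -1;0 0 0 0.31 0.65 0 -1;0 0 0 0.31 0.65 0 -1")

```text
time_s: 7.23
position: [0.5062, 0.1325, 0.158]
orientation: [-2.221, -2.221, 0.002]
force: [-0.2, -0.8, 0.3]
gripper_width: 0.006
```

Request:
send_rows(series="0 0 -0.67 0.31 0.65 0 -1;0 0 -0.67 0.31 0.65 0 -1;0 0 0 0.31 0.65 0 -1;0 0 0 0.31 0.65 0 -1;0 0 0 0.31 0.65 0 -1;0 0 0 0.31 0.65 0 -1;0 0 0 0 0 0 -1;0 0 0 0 0 0 -1")

```text
time_s: 7.9
position: [0.5617, 0.2497, 0.1576]
orientation: [-2.369, -2.062, 0.002]
force: [-0.3, -0.7, -0.1]
gripper_width: 0.006
```

```bash
python3 - <<'E'
from h import *
c=arm.calibration("side"); im=arm.get_image("side")[:,:,::-1]
a=rect(im,c,.09,.37,.68,-.18,.24,1300)
b=rect(im,c,.09,.49,.62,.04,.24,2730)
cv2.imwrite("pics/r4.png",np.hstack([a,b])); print(arm.state()["position"],arm.state()["force"])
E
```

```text
[0.56161357 0.24802388 0.15755638] [-0.28424225  0.57932436  0.25777133]
```

View pics/r4.png

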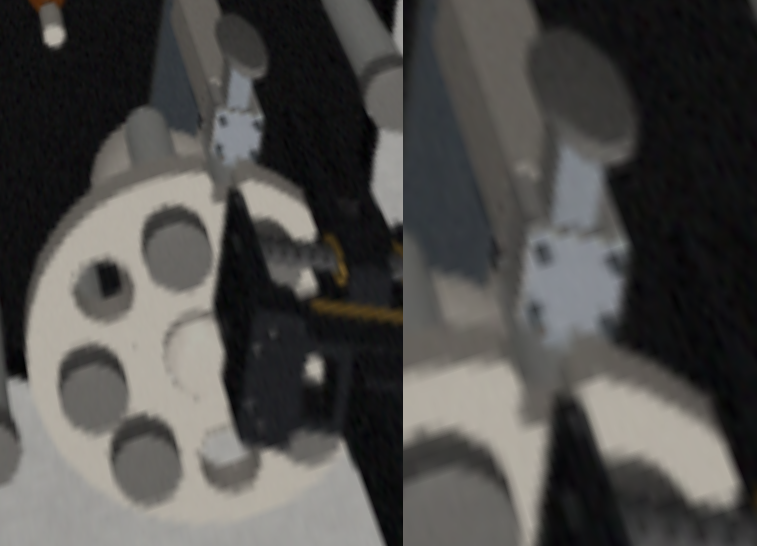

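The slot is still aligned: hole C at (104,290) gives a slot angle of about 82°. Descending beyond the head.

Request:
send_rows(series="0 0 0 0 0 -0.49 -1;0 0 0 0 0 -0.49 -1;0 0 0 0 0 -0.49 -1;0 0 0 0 0 -0.49 -1;0 0 0 0 0 -0.49 -1;0 0 0 0 0 -0.49 -1;0 0 0 -0.03 -0.22 0 -1;0 0 0 -0.03 -0.22 0 -1;0 0 0 -0.03 -0.22 0 -1;0 0 0 0 0 0 -1")

```text
time_s: 8.78
position: [0.5603, 0.2255, 0.0706]
orientation: [2.374, 2.055, -0.001]
force: [0.2, -0.6, 0.3]
gripper_width: 0.005
```

Request:
send_rows(series="0 0 0 -0.02 -0.15 0 -1;0 0 0 -0.02 -0.15 0 -1;0 0 0 -0.02 -0.15 0 -1;0 0 0 -0.02 -0.15 0 -1;0 0 0 -0.02 -0.15 0 -1")

```text
time_s: 9.2
position: [0.5572, 0.2072, 0.07]
orientation: [-2.37, -2.061, -0.003]
force: [-0.6, 2.6, 1.9]
gripper_width: 0.004
```

Request:
send_rows(series="0 0 0 -0.01 -0.1 0 -1;0 0 0 -0.01 -0.1 0 -1;0 0 0 -0.02 -0.1 0 -1;0 0 0 -0.01 -0.1 0 -1;0 0 0 0 0 0 -1")

```text
time_s: 9.62
position: [0.5554, 0.1934, 0.0695]
orientation: [2.372, 2.059, -0.001]
force: [0.1, 1.4, 0.7]
gripper_width: 0.003
```

Request:
send_rows(series="0 0 0 -0.01 -0.1 0 -1;0 0 0 -0.01 -0.1 0 -1;0 0 0 -0.02 -0.1 0 -1;0 0 0 0 0 0 -1")

```text
time_s: 9.95
position: [0.5542, 0.1854, 0.0696]
orientation: [-2.372, -2.06, -0.001]
force: [1.4, 1.8, 0.5]
gripper_width: 0.007
```

Request:
send_rows(series="0 0 0 -0.01 -0.07 0 -1;0 0 0 -0.01 -0.07 0 -1;0 0 0 0 0 0 -1")

```text
time_s: 10.2
position: [0.5542, 0.185, 0.0697]
orientation: [-2.367, -2.062, -0.008]
force: [0.7, 8.4, -1.0]
gripper_width: 0.0
```

Request:
send_rows(series="0 0 0 -0.01 -0.07 0 -1;0 0 0 -0.01 -0.07 0 -1;0 0 0 0 0 0 -1")

```text
time_s: 10.45
position: [0.5542, 0.1849, 0.0699]
orientation: [-2.362, -2.064, -0.016]
force: [0.8, 14.5, -3.8]
gripper_width: 0.006
```

Stopped hard at y=0.185 (home predicted 0.183). A slightly firmer push, then back off and look.

Request:
send_rows(series="0 0 0 -0.01 -0.08 0 -1;0 0 0 -0.01 -0.06 0 -1;0 0 0 0 0 0 -1")

```text
time_s: 10.7
position: [0.5541, 0.1847, 0.07]
orientation: [-2.357, -2.065, -0.024]
force: [2.2, 21.2, -5.5]
gripper_width: 0.004
```

Request:
send_rows(series="0 0 0 0.03 0.25 0 -1;0 0 0 0.06 0.4 0 -1;0 0 0 0.06 0.45 0 -1;0 0 0 0.06 0.45 0 -1;0 0 0 0.06 0.45 0 -1;0 0 0 0 0 0.6 -1;0 0 0 0 0 0.8 -1;0 0 0 0 0 0.8 -1;0 0 0 0 0 0.8 -1;0 0 0 0 0 0.8 -1;0 0 0 0 0 0 -1")

```text
time_s: 11.62
position: [0.5632, 0.2346, 0.1882]
orientation: [2.37, 2.058, 0.013]
force: [-0.0, -0.3, 0.9]
gripper_width: 0.006
```

```bash
python3 - <<'E'
from h import *
c=arm.calibration("side"); im=arm.get_image("side")[:,:,::-1]
b=rect(im,c,.09,.49,.62,.04,.24,2730); a=cv2.resize(im[150:290,170:310],(440,440))
k=np.zeros((546,795,3),np.uint8); k[:440,:440]=a; k[:,440:]=b[:,:355]
cv2.imwrite("pics/r5.png",k); print(arm.state()["position"],arm.state()["force"],P(c)@[.5597,.204,.085,1]/(P(c)@[.5597,.204,.085,1])[2],P(c)@[.5555,.1745,.085,1]/(P(c)@[.5555,.1745,.085,1])[2])
E
```

```text
Traceback (most recent call last):
ValueError: could not broadcast input array from shape (546,354,3) into shape (546,355,3)
```

```bash
python3 - <<'E'
from h import *
c=arm.calibration("side"); im=arm.get_image("side")[:,:,::-1]
b=rect(im,c,.09,.49,.62,.04,.24,2730); a=cv2.resize(im[150:290,170:310],(440,546))
cv2.imwrite("pics/r5.png",np.hstack([a,b])); print(arm.state()["position"])
for q in ([.5597,.204,.085,1],[.5555,.1745,.085,1]): p=P(c)@q; print(p[:2]/p[2])
E
```

```text
[0.56088521 0.23344395 0.18425522]
[237.65378181 249.24054915]
[244.3878737  241.97698176]
```

View pics/r5.png

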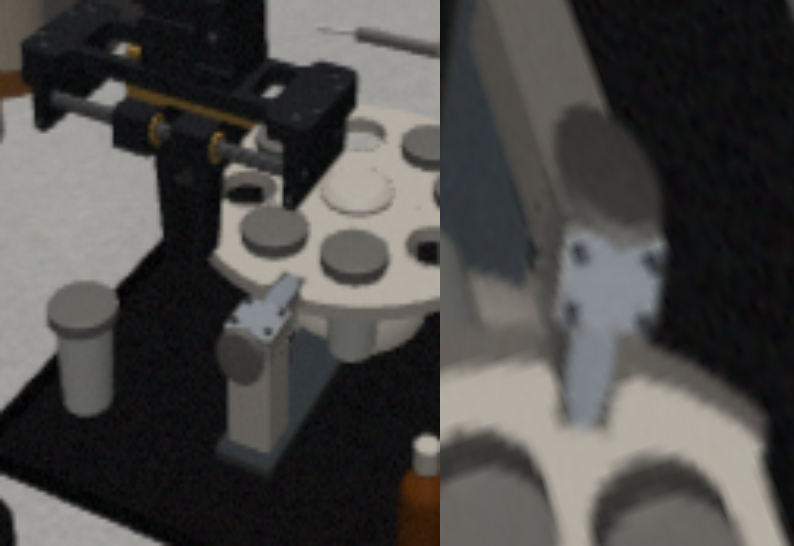

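The bar's nose fills the slot down to its bottom (585,420), and the head sits right against the guide (610,165). The beakers are seated and the robot is clear.

```bash
python3 -c "
from station import arm
print(arm.state()['force'],arm.close_job())"
```

```text
the job is handed in; nothing more can be done
[-0.35502575  0.13544302 -0.64499341] None
```

The carousel is locked: I turned it about 178° counter-clockwise with the shut fingertips in an empty hole. That put the slot within about 1° of the locking bar. I then pushed the bar by its head, straight along its line, into the slot.

- **Bar home:** it moved about 28 mm by my estimate (nominal 30 mm) and stopped hard. A firmer push of about 21 N moved it no further. The last side picture shows the nose at the bottom of the slot and the head against the guide.
- **Nothing else disturbed:** the beakers visible in that picture are seated and the things near the bar stand where they were. I did not measure either. The highest force I read was about 22 N, well under the limits.
- **Handed in:** at about 12 s, with the arm lifted clear and touching nothing. No check failed; one script stopped on an image-size error and was simply rerun.

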